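# Mount an in-line filter cartridge in its clamp cradle

## Robot

A 6-joint arm with a two-finger parallel gripper is mounted at the origin on a cart in front of the work surface, level with it; the furniture and walls round the work are solid. World frame = base frame: x ahead of the robot, y to its left, z up, the work surface at z = 0. Lengths are in m, angles in rad, forces in N, time in s.
With the tool pointing down it reaches from about 0.275 to 0.825 m from the base axis. Payload 5.2 kg.
Tool frame: the origin (TCP) lies at the very end of the fingers, on their centre line; the grasp point (between the pads) lies bot.hold_point_z behind it (bot.hold_point_z is the distance from the TCP to the grasp point, in m); z points along the fingers, y is the line along which they close (so a half turn about z gives the same grasp; the last joint's range is limited). The gripper opens to 93 mm and grips with 3 to 60 N. Pads are 15 mm wide; open, the fingers measure 128 mm over their backs; the gripper's body (75 mm by 188 mm) begins 65 mm behind the grasp point.
Start: joints at [-1.35, 0.259, 1.535, -0, 1.348, -0.203], TCP at [0.226, -0.501, 0.219] pointing down, gripper open.
Joint ranges: [-3.14, 3.14], [-0.91, 2.08], [0.19, 2.58], [-1.22, 4.36], [0.22, 2.71], [-3.12, 3.12]. Speed limits (rad/s): [2.57, 2.57, 3.14, 3.14, 3.14, 3.14].

## Interface

Orientations are given as a unit quaternion [x, y, z, w].
In Python, from workcell import bot gives the robot as it stands.
- The arm moves only by the shell command python3 -m pendant 'ROWS' [FORCE]. ROWS is JSON, a list of rows, each a list of 7 numbers: the shift along the world's x, y, z in cm, then the turn, a rotation vector about the world's x, y, z in degrees, then the closure in counts, from 0 (fully open) to 255 (shut). A call has exactly 8 rows; each row is the pose to reach, as a shift and turn from the pose commanded when the call began; what a row does not reach only later rows make up. A row lasts 1/8 s, in which the tool goes at most 62.5 mm and 10.7 degrees, less where a joint would pass 70% of its speed; a pose out of reach is approached as far as the arm can. A call with a gripper value outside its range is refused whole. The fingers move at their own pace and stop on an object; FORCE is the grip in N (left out, the last holds). Time passes only in rows, so rows that repeat a pose let the fingers close, or fill a call up. It gives the time, the measured TCP pose, the force, the opening and the grip force at its end, in the units of the state.
- bot.get_state(): the state, without advancing time (a new reading comes with each control period).
- bot.grab_frame(name): name is "scene" or "side" or "wrist"; returns a dict with "img" (400x640x3 uint8, red, green, blue), "z_map" (400x640 float32, m along the optical axis (not along the pixel's ray), 0 where there is no reading), "camera_matrix" (3x3 intrinsics, pixels), "distortion" ([k1, k2, p1, p2, k3] as OpenCV has them; the pictures are not rectified), "view" (4x4, takes a point from world to camera coordinates); the wrist camera has in their place "tool_from_camera" (4x4, takes a point from camera to tool coordinates, whose origin is the TCP and whose axes are the flange's). Camera axes: x right, y down, z forward; pixel columns grow to the right and rows downward; lengths in m; the calibration is good to about 2 mm. A picture is of the moment at which its call begins: read the wrist's pose just before it.
- bot.close_job(): hands the job in; it is judged then, once.
The state is a dict: "t": time; "qpos": joint angles; "qd": joint speeds; "effort": joint torques, N m; "tool_pos": TCP position; "tool_rot": TCP orientation; "wrist_force": force on the tool from outside, world axes, zero at the start; "moment": the same for the moment, N m; "width": opening from 0.0 (shut) to 1.0 (fully open); "grasp_force": force on a finger pad.
Only numpy, scipy, OpenCV 4.12 (cv2) and the standard library are available. Lean on these libraries where they do the work, as an engineer would, in place of code of your own. Each camera call takes 0.05 s, during which the arm holds its last target. There are 200 camera calls.

## Task

Mount the filter cartridge in the clamp cradle: first set the loose saddle down into the nest between the four corner angles of the cradle, then lay the cartridge lengthways in the saddle's two V blocks, with its hexagon collars outside them. Finally lift the sprung clamp bar by its knob, turn it fully across over the cartridge and let it down so that its pad holds the cartridge. Leave the tape roll and the vent filter where they are.

Things in the scene. Friction and masses are not known exactly. Their poses are not given: they have to be found in the camera images.
- cradle: Fixed clamp cradle: plate 160x170x10. Origin on the bench under the nest's centre; z up, y lengthways; clamp post at x=+75 (sleeve 24 dia, 46 high). Plate: x -62 to 98, y +-85. Nest: four L corner angles, tops at z=22, clear opening 54 (x) by 108 (y); no wall where |y|<38, so room for fingers. All mm.
- saddle: Loose grey plastic saddle 46(x) x 100(y) x 34 mm, 0.15 kg. Origin: centre of underside, z up. Waist 30 wide, 20 high for |y|<32: grip it across x. At each end a 90 deg V block, groove along y. Fits the nest (y along cradle y, either way round) with 4 mm play, origin then at z=10. A cartridge in the Vs has its axis 42 above the underside. Starts upright, left or right of the cradle.
- cartridge: Loose steel filter cartridge, 164 mm over its hose stubs, 0.25 kg. Origin at its middle on the axis; y is the long axis, ends alike. Round body 36 dia for |y|<55: grip its middle across the axis. Hexagon collars (42 across flats, 48.5 corners) at |y| 55 to 67 stop it rolling; on the bench its axis is 21 up. In the saddle the collars lie outside the V blocks with 5 mm play.
- clamp_lift (a joint): Height of the clamp bar on its post, m: 0 lower stop, 0.045 fully up. Spring presses it down with 3 N at 0, 7 N at 0.04, plus 1.7 N weight. At 0 the pad's underside is 48 mm and the knob's top 90 mm above the bench. On a cartridge in the saddle in the nest it rests at about 0.022; to pass over the collars it must be above 0.029.
- clamp_turn (a joint): Turn of the clamp bar about its upright post, rad: 0 (a stop) lies across the nest, pointing to the cradle's -x; grows anticlockwise seen from above, at 1.57 it points to the cradle's -y, limit 1.9. Starts aside at 1.2 to 1.75; friction keeps it where it is left.
- clamp_knob (a point): Centre of the top of the bar's black knob: upright cylinder 20 mm dia, 30 mm high, standing on the flat bar (16 wide, 9 thick), 123 mm from the post's axis. The point's x axis points along the bar to the post, z up.
- black_tape: Bystander: black tape roll, 72 mm across, 19 mm high, lying flat; origin at the centre of its underside.
- vent_filter: Bystander: white round vent filter, 60 mm across, 25 mm high, lying flat; origin at the centre of its underside.
There are look-alikes about, which are no part of the job. What is shaped like the cartridge but blue is not meant.

How it is judged:
On the way, in this order (a step that is already met when the one before it is completed fails the run):
1. the saddle stands in the nest, flat on the plate (x of saddle in the frame of cradle between -0.009 and 0.009 m and y of saddle in the frame of cradle between -0.009 and 0.009 m and z of saddle in the frame of cradle below 0.014 m and angle between saddle's own z axis and vertical below 0.08 rad and angle between the y axis of saddle and the y axis of cradle, either way round below 0.2 rad), for 0.2 s.
2. the cartridge lies in the saddle, the saddle still in the nest (all of step 1 and x of cartridge in the frame of saddle between -0.006 and 0.006 m and y of cartridge in the frame of saddle between -0.01 and 0.01 m and z of cartridge in the frame of saddle between 0.037 and 0.047 m and angle between the y axis of cartridge and the y axis of saddle, either way round below 0.1 rad), for 0.2 s.
3. the clamp bar is across and its pad rests on the cartridge (all of step 2 and value of joint clamp_turn below 0.2 rad and value of joint clamp_lift between 0.017 and 0.027 m), for 0.2 s.
At the end, for the whole second after the job is handed in: Saddle flat in the nest (9 mm of its centre, origin below 14 mm, upright to 0.08 rad, yaw 0.2 rad); cartridge in both Vs (6 mm across, 10 mm along, axis 37 to 47 mm above the saddle's foot, 0.1 rad); clamp turn under 0.2 rad, lift 0.017 to 0.027 m; both parts at rest (all of step 3 and linear speed of each of cartridge, saddle below 0.02 m/s); the robot touches nothing.
It fails at once if the tape roll is moved by more than 30 mm (distance of black_tape from where it was at the start of the episode above 0.03 m).
It fails at once if the vent filter is moved by more than 30 mm (distance of vent_filter from where it was at the start of the episode above 0.03 m).
It also fails if it takes over 72 s, if anything falls off the work surface, if the arm or the gripper's body presses on something with over 40 N, if the wrist force passes 120 N, or if a joint passes its speed limit or range.

## Working session

There is one attempt and no reset: what is moved stays moved. The work goes in short steps, Python scripts to look and compute and a shell command to move; the robot and the scene stay as the last step left them, time stands still between calls to the robot, and variables do not carry over. Pictures are saved under pics/ and viewed, at most 10 in all, crops included, and the job is handed in when it is done.

```bash
mkdir -p pics; ls; python3 - <<'E'
from workcell import bot
import cv2,numpy as np,pickle
s=bot.get_state();print(s,bot.hold_point_z)
for n in("scene","side"):
    f=bot.grab_frame(n);pickle.dump(f,open(f"pics/{n}.pkl","wb"))
    cv2.imwrite(f"pics/{n}0.png",f["img"][...,::-1])
    print(n,np.linalg.inv(f["view"])[:3,3].round(3),f["distortion"],(f["z_map"]>0).mean())
E
```

```text
pics
{'t': 0.0, 'qpos': array([-1.34981348e+00,  2.59364262e-01,  1.53607159e+00, -3.20253969e-05,
        1.34799495e+00, -2.02793268e-01]), 'qd': array([-0.00125998, -0.00024397, -0.00051469, -0.00075245, -0.00026057,
        0.0014914 ]), 'effort': array([ 2.54088030e-03, -4.37299168e+01, -2.84004790e+01,  7.21918861e-02,
        4.11094248e-02, -1.32713276e-04]), 'tool_pos': array([ 0.22605529, -0.5007998 ,  0.21781088]), 'tool_rot': array([ 9.77634427e-01,  2.10309492e-01, -2.39716432e-05, -9.18891309e-04]), 'wrist_force': array([0.51082582, 0.0286635 , 0.19443676]), 'moment': array([ 0.03020355, -0.01743077, -0.0106808 ]), 'grasp_force': 0.0, 'width': 1.002821963456401} 0.0188
scene [-0.431  0.585  0.871] [-0.0464017  0.         0.         0.         0.       ] 0.99586328125
side [0.288 0.864 1.025] [-0.03874576  0.          0.          0.          0.        ] 0.996078125
```

View pics/scene0.png

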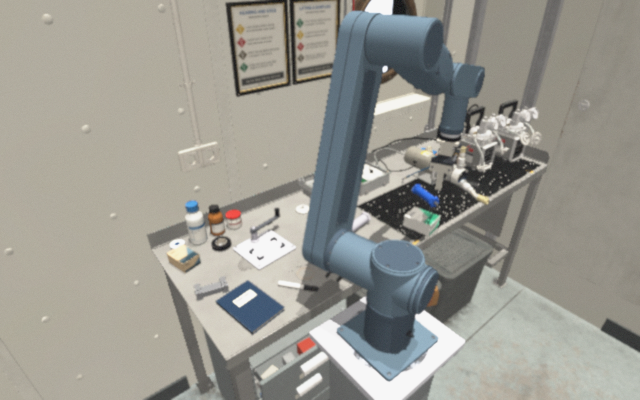

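View pics/side0.png

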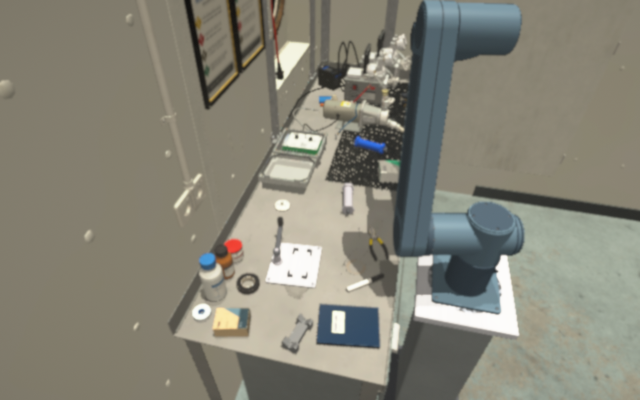

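The side view shows the plate at (295,265), with the clamp post near (277,255) and the knob at (280,222). The grey saddle is at (298,332), the silver cartridge at (348,198), the tape at (248,283) and the vent filter at (282,205). The blue look-alike is at (370,144).

```bash
cat > h.py <<'E'
import numpy as np,cv2,pickle
from workcell import bot
from scipy.spatial.transform import Rotation as R
def c2w(f):
    if "view" in f: return np.linalg.inv(f["view"])
    T=np.eye(4);T[:3,:3]=R.from_quat(f["s"]["tool_rot"]).as_matrix();T[:3,3]=f["s"]["tool_pos"]
    return T@f["tool_from_camera"]
def grab(n,name=None):
    s=bot.get_state();f=bot.grab_frame(n);f["s"]=s
    if name: cv2.imwrite(f"pics/{name}.png",f["img"][...,::-1]);pickle.dump(f,open(f"pics/{name}.pkl","wb"))
    return f
def rays(f,px):
    px=np.asarray(px,float).reshape(-1,1,2)
    u=cv2.undistortPoints(px,f["camera_matrix"],np.asarray(f["distortion"]))[:,0]
    return np.c_[u,np.ones(len(u))]
def plane(f,px,z):   # cast onto z=const
    T=c2w(f);d=rays(f,px)@T[:3,:3].T;o=T[:3,3]
    return o+d*((z-o[2])/d[:,2])[:,None]
def cloud(f):
    h,w=f["z_map"].shape;v,u=np.mgrid[:h,:w]
    T=c2w(f);P=rays(f,np.c_[u.ravel(),v.ravel()])*f["z_map"].reshape(-1,1)
    return (P@T[:3,:3].T+T[:3,3]).reshape(h,w,3)
def proj(f,P):
    V=np.linalg.inv(c2w(f));rv,_=cv2.Rodrigues(V[:3,:3])
    return cv2.projectPoints(np.asarray(P,float).reshape(-1,1,3),rv,V[:3,3],f["camera_matrix"],np.asarray(f["distortion"]))[0][:,0]
E
python3 - <<'E'
from h import *
f=pickle.load(open("pics/side.pkl","rb"));C=cloud(f);np.set_printoptions(precision=3,suppress=True)
for n,p in dict(plate=(295,265),corners1=(277,245),c2=(322,246),c3=(266,283),c4=(318,286),sad1=(307,318),sad2=(288,346),cart1=(348,184),cart2=(348,212),knob=(280,221),post=(276,253),tape=(240,284),vent=(282,205),other=(201,312),pliers=(377,245),knife=(365,283),bottle=(234,247),box=(294,170),blue=(370,144)).items(): print(n,C[p[1],p[0]])
E
```

```text
plate [0.542 0.066 0.007]
corners1 [0.608 0.04  0.06 ]
c2 [ 0.476 -0.046 -0.002]
c3 [0.613 0.153 0.002]
c4 [0.45  0.126 0.002]
sad1 [ 0.456  0.242 -0.004]
sad2 [0.482 0.35  0.015]
cart1 [ 0.44  -0.356  0.038]
cart2 [ 0.414 -0.213  0.021]
knob [ 0.624 -0.049  0.082]
post [0.601 0.073 0.059]
tape [0.686 0.185 0.015]
vent [ 0.669 -0.205  0.009]
other [ 0.77   0.297 -0.004]
pliers [ 0.29  -0.097 -0.004]
knife [0.307 0.089 0.014]
bottle [0.744 0.078 0.056]
box [ 0.668 -0.378  0.05 ]
blue [ 0.393 -0.672  0.033]
```

```bash
python3 -m pendant '[[0,0,5,0,0,8,0],[2,2,10,0,0,16,0],[5,6,15,0,0,25,0],[8,11,20,0,0,34,0],[11,16,22,0,0,42,0],[14,20,22,0,0,50,0],[16,23,22,0,0,58,0],[17,25,22,0,0,65.7,0]]' 30
python3 - <<'E'
from h import *
f=grab("wrist","w1");print(f["tool_from_camera"].round(3).tolist(),f["s"]["qpos"],f["s"]["tool_pos"],c2w(f).round(2))
E
```

```text
t: 1.1
tool_pos: [0.3971, -0.2492, 0.4387]
tool_rot: [0.705, 0.709, 0.0, -0.0]
wrist_force: [0.1, 0.2, 0.3]
width: 0.998
grasp_force: 0.0
[[-0.001, -0.963, -0.269, 0.076], [1.0, -0.001, -0.0, 0.001], [-0.0, -0.269, 0.963, -0.167], [0.0, 0.0, 0.0, 1.0]] [-7.99339938e-01  5.30983928e-02  1.26029973e+00  3.73468721e-04
  1.82822732e+00 -8.05878301e-01] [ 0.39712341 -0.24923793  0.43869248] [[ 1.    0.01  0.    0.4 ]
 [ 0.01 -0.96 -0.27 -0.17]
 [ 0.    0.27 -0.96  0.61]
 [ 0.    0.    0.    1.  ]]
```

View pics/w1.png

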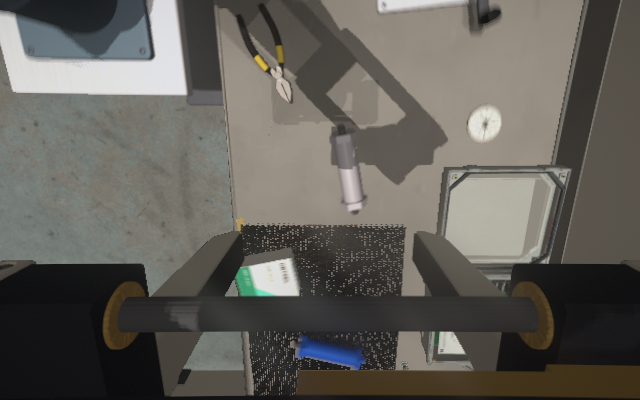

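The cartridge lies at about (347,170), its stub ends near (340,128) and (354,210), and the pliers and vent filter are clear of it.

```bash
python3 -m pendant '[[1,5,0,0,0,0,0],[3,11,0,0,0,0,0],[5,17,0,0,0,0,0],[7,23,0,0,0,0,0],[9,29,0,0,0,0,0],[10,34,0,0,0,0,0],[10,37,0,0,0,0,0],[10,37,0,0,0,0,0]]'
python3 - <<'E'
from h import *
f=pickle.load(open("pics/w1.pkl","rb"));print(plane(f,[(340,128),(354,210),(347,170)],.021).round(4),f["camera_matrix"])
f=grab("wrist","w2");print(f["s"]["tool_pos"])
E
```

```text
t: 2.15
tool_pos: [0.4961, 0.1201, 0.438]
tool_rot: [0.707, 0.708, -0.0, -0.0]
wrist_force: [-0.7, -0.0, -0.1]
width: 1.002
grasp_force: 0.0
[[ 0.419  -0.2121  0.021 ]
 [ 0.4476 -0.3626  0.021 ]
 [ 0.4329 -0.2866  0.021 ]] [[327.63551657   0.         327.86736418]
 [  0.         327.63551657 196.45854477]
 [  0.           0.           1.        ]]
[0.4960913  0.12007728 0.43803006]
```

View pics/w2.png

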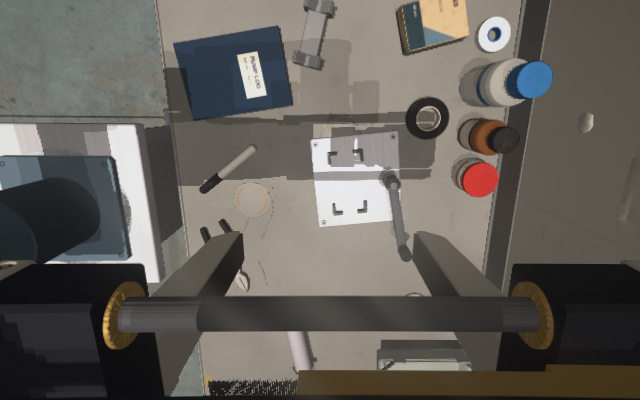

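The plate covers about (311–403, 131–226), with angles at (332,158), (358,156), (337,210) and (363,208). The post is at (392,183), the knob at (404,253), the saddle at (314,33) and the tape at (427,118).

```bash
python3 - <<'E'
from h import *
np.set_printoptions(precision=4,suppress=True)
f=pickle.load(open("pics/w2.pkl","rb"));C=cloud(f);im=f["img"]
# plate: mask bright whites, hull corners on z=0.01
m=(im.min(2)>150).astype(np.uint8);m[:,:300]=0;m[:,415:]=0;m[:120]=0;m[235:]=0
c=max(cv2.findContours(m,0,1)[0],key=cv2.contourArea)[:,0]
P=plane(f,c,.01)[:,:2];r=cv2.minAreaRect((P*1000).astype(np.float32));print("plate",r, cv2.boxPoints(r)/1000)
# by depth, for saddle
Z=C[...,2];m=((Z>.012)&(Z<.05)).astype(np.uint8);m[80:]=0;m[:,:285]=0;m[:,345:]=0
c=max(cv2.findContours(m,0,1)[0],key=cv2.contourArea)[:,0]
r=cv2.minAreaRect((plane(f,c,.03)[:,:2]*1000).astype(np.float32));print("saddle",r,cv2.boundingRect(c))
k=(Z>.075)&(Z<.1);k[:235]=0;k[270:]=0;k[:,:390]=0;k[:,420:]=0
print("knob",C[k].mean(0),k.sum(),C[k][:,:2].min(0),C[k][:,:2].max(0))
p=(Z>.05);p[:165]=0;p[205:]=0;p[:,:375]=0;p[:,:375]=0;p[:,410:]=0
print("post",np.median(C[p],0),Z[p].max())
print("angles",plane(f,[(332,158),(358,156),(337,210),(363,208)],.022))
E
```

```text
plate ((542.5900268554688, 54.14060592651367), (145.2112274169922, 176.07290649414062), 3.5899291038513184) [[ 0.4646  0.1375]
 [ 0.4756 -0.0383]
 [ 0.6206 -0.0292]
 [ 0.6095  0.1466]]
saddle ((470.8460388183594, 306.6476745605469), (102.90596008300781, 46.45231246948242), 75.66840362548828) (292, 0, 42, 70)
knob [ 0.6298 -0.0513  0.0877] 150 [ 0.6204 -0.0629] [ 0.6411 -0.0438]
post [0.6067 0.0614 0.0646] 0.6050847777122409
angles [[0.5037 0.1045 0.022 ]
 [0.5501 0.1081 0.022 ]
 [0.5135 0.0068 0.022 ]
 [0.5619 0.0108 0.022 ]]
```

```bash
python3 -m pendant '[[0,4,-3,0,0,-3,50],[-1,8,-7,0,0,-6,104],[-2,12,-11,0,0,-10,104],[-2.5,16,-15,0,0,-14.3,104],[-2.5,18.7,-19,0,0,-14.3,104],[-2.5,18.7,-24,0,0,-14.3,104],[-2.5,18.7,-24,0,0,-14.3,104],[-2.5,18.7,-24,0,0,-14.3,104]]'
python3 - <<'E'
from h import *
f=grab("wrist","w3");print(f["s"]["tool_pos"])
C=cloud(f);Z=C[...,2]
m=((Z>.012)&(Z<.05)).astype(np.uint8)
tp=f["s"]["tool_pos"];m[np.linalg.norm(C[...,:2]-tp[:2],axis=2)>.09]=0
cs=sorted(cv2.findContours(m,0,1)[0],key=cv2.contourArea)[-3:]
for c in cs: print(cv2.contourArea(c),cv2.boundingRect(c),cv2.minAreaRect((C[c[:,0,1],c[:,0,0],:2]*1000).astype(np.float32)))
E
```

```text
t: 3.2
tool_pos: [0.4727, 0.3048, 0.2005]
tool_rot: [0.79, 0.613, 0.001, 0.0]
wrist_force: [-0.9, -0.5, 0.9]
width: 0.593
grasp_force: 0.0
[0.47271034 0.30480365 0.20047965]
1763.5 (247, 176, 61, 74) ((404.39349365234375, 271.2407531738281), (33.984981536865234, 95.33250427246094), 9.367196083068848)
3038.0 (302, 129, 45, 96) ((470.35162353515625, 307.2601013183594), (100.39735412597656, 45.7354850769043), 75.89440155029297)
```

View pics/w3.png

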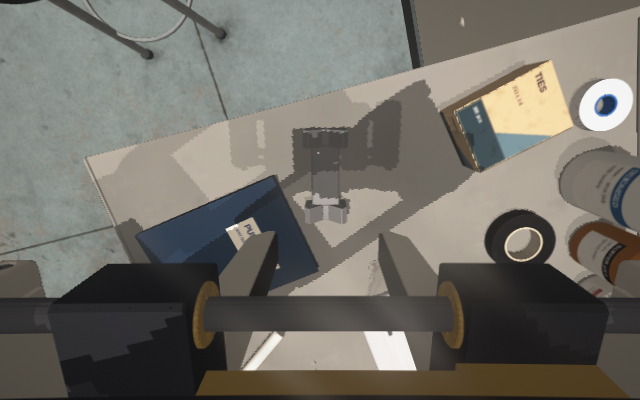

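The saddle is at (326,175) between the fingers, and the notebook's edge is just left of the left finger's path at (280,180). I'll narrow the opening, shift the grip 5 mm away from the notebook and descend.

```bash
python3 -m pendant '[[-0.1,0.7,-4,0,0,0,132],[-0.1,0.7,-9,0,0,0,132],[-0.1,0.7,-13,0,0,0,132],[-0.1,0.7,-16,0,0,0,132],[-0.1,0.7,-18,0,0,0,132],[-0.1,0.7,-19.5,0,0,0,132],[-0.1,0.7,-19.5,0,0,0,132],[-0.1,0.7,-19.5,0,0,0,255]]' 25
python3 -m pendant '[[0,0,0,0,0,0,255],[0,0,0,0,0,0,255],[0,0,0,0,0,0,255],[0,0,1,0,0,0,255],[0,0,3,0,0,0,255],[0,0,6,0,0,0,255],[0,0,9,0,0,0,255],[0,0,9,0,0,0,255]]'
```

```text
t: 4.25
tool_pos: [0.4713, 0.313, 0.005]
tool_rot: [0.79, 0.613, 0.001, 0.0]
wrist_force: [0.7, -0.1, 0.4]
width: 0.419
grasp_force: 0.0
t: 5.25
tool_pos: [0.4717, 0.3134, 0.096]
tool_rot: [0.79, 0.614, 0.002, 0.001]
wrist_force: [0.4, -0.1, -1.3]
width: 0.321
grasp_force: 25.0
```

```bash
python3 -m pendant '[[1,-4,5,0,0,3,255],[2,-9,9,0,0,6,255],[3,-15,12,0,0,9,255],[4,-20,12,0,0,12,255],[5,-25,12,0,0,15,255],[6,-31,12,0,0,17.9,255],[6,-35,12,0,0,17.9,255],[6,-35,12,0,0,17.9,255]]'
python3 - <<'E'
from h import *
f=grab("wrist","w4");print(f["s"]["tool_pos"],f["s"]["width"])
cv2.imwrite("pics/w4c.png",cv2.resize(f["img"][:300,180:560,::-1],None,fx=2,fy=2))
E
```

```text
t: 6.25
tool_pos: [0.5295, -0.04, 0.2117]
tool_rot: [0.686, 0.727, -0.001, -0.001]
wrist_force: [0.7, 0.3, -1.4]
width: 0.315
grasp_force: 25.0
[ 0.52947644 -0.03999717  0.21172964] 0.3148391392589625
```

View pics/w4c.png

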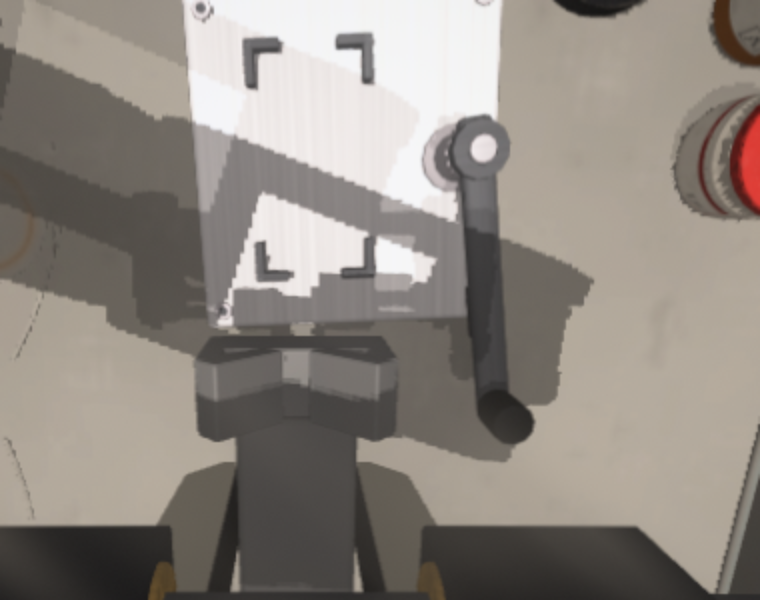

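The nest's inner corners are at crop pixels (255,50), (363,46), (267,273) and (366,269). The saddle hangs level between the fingers at (296,390).

```bash
python3 - <<'E'
from h import *
np.set_printoptions(precision=4,suppress=True)
f=pickle.load(open("pics/w4.pkl","rb"));g=lambda a:np.array(a)/2+[180,0]
P=plane(f,g([(255,50),(363,46),(366,269),(267,273)]),.022)[:,:2]
print(P,P.mean(0),[np.linalg.norm(P[i]-P[i-1]) for i in range(4)])
d=P[0]-P[3]+P[1]-P[2];print("yaw",np.degrees(np.arctan2(-d[0],d[1])))
C=cloud(f);tp=f["s"]["tool_pos"]
m=(C[...,2]>.19)&(C[...,2]<.26)&(abs(C[...,0]-tp[0])<.04)&(C[...,1]-tp[1]>.03)
Q=C[m]-tp;print("saddle end rel tcp",np.percentile(Q,[1,50,99],axis=0),m.sum())
print("tool yaw",R.from_quat(f["s"]["tool_rot"]).as_matrix()[:2,0])
print("hub/knob",C[75,180+241],C[210,180+253])
E
```

```text
[[0.5011 0.1095]
 [0.5539 0.1142]
 [0.5647 0.0073]
 [0.5118 0.0021]] [0.5329 0.0583] [np.float64(0.10792169784334865), np.float64(0.05297253387606493), np.float64(0.10751632967958286), np.float64(0.05317030206533001)]
yaw 5.760584149033016
saddle end rel tcp [[-0.0237  0.0302 -0.0017]
 [-0.0007  0.0394  0.0217]
 [ 0.0207  0.0452  0.0303]] 3948
tool yaw [-0.0581  0.9983]
hub/knob [0.6058 0.0653 0.0712] [ 0.6273 -0.0517  0.0915]
```

```bash
python3 -m pendant '[[0.1,3,0,0,0,1,255],[0.2,7,-2,0,0,2.4,255],[0.3,10,-6,0,0,2.4,255],[0.35,10.35,-10,0,0,2.4,255],[0.35,10.35,-13,0,0,2.4,255],[0.35,10.35,-15,0,0,2.4,255],[0.35,10.35,-15,0,0,2.4,255],[0.35,10.35,-15,0,0,2.4,255]]'
```

```text
t: 7.3
tool_pos: [0.5339, 0.0669, 0.0641]
tool_rot: [0.669, 0.743, 0.0, 0.0]
wrist_force: [0.4, 0.4, -1.3]
width: 0.321
grasp_force: 25.0
```

```bash
python3 -m pendant '[[-0.1,-0.35,0,0,0,0,255],[-0.1,-0.35,0,0,0,0,255],[-0.1,-0.35,-1,0,0,0,255],[-0.1,-0.35,-2,0,0,0,255],[-0.1,-0.35,-3,0,0,0,255],[-0.1,-0.35,-4,0,0,0,255],[-0.1,-0.35,-4.8,0,0,0,255],[-0.1,-0.35,-4.8,0,0,0,255]]'
```

```text
t: 8.3
tool_pos: [0.5325, 0.0627, 0.015]
tool_rot: [0.669, 0.743, -0.0, -0.0]
wrist_force: [0.4, 0.3, -2.0]
width: 0.322
grasp_force: 25.0
```

```bash
python3 -m pendant '[[0,0,0,0,0,0,132],[0,0,0,0,0,0,132],[0,0,0,0,0,0,132],[0,0,4,0,0,0,132],[0,0,9,0,0,0,132],[0,-2,14,0,0,0,132],[0,-6,20,0,0,0,132],[0,-6,20,0,0,0,132]]'
python3 - <<'E'
from h import *
np.set_printoptions(precision=4,suppress=True)
f=grab("wrist","w5");tp=f["s"]["tool_pos"];print(tp,f["s"]["width"])
C=cloud(f);Z=C[...,2]
m=((Z>.027)&(Z<.055)&(np.linalg.norm(C[...,:2]-[.533,.0583],axis=2)<.062)).astype(np.uint8)
c=np.vstack(cv2.findContours(m,0,1)[0])
print(m.sum(),cv2.minAreaRect((C[m>0][:,:2]*1000).astype(np.float32)),np.percentile(Z[m>0],[50,95,99]))
cv2.imwrite("pics/w5c.png",cv2.resize(f["img"][60:300,220:500,::-1],None,fx=2,fy=2))
E
```

```text
t: 9.3
tool_pos: [0.535, 0.0006, 0.22]
tool_rot: [0.67, 0.742, 0.002, 0.004]
wrist_force: [0.7, 0.3, -0.4]
width: 0.479
grasp_force: 0.0
[0.535  0.0006 0.22  ] 0.4789495920866728
3327 ((552.8795776367188, 58.77690124511719), (84.27688598632812, 99.52125549316406), 6.221152305603027) [0.0316 0.044  0.0453]
```

View pics/w5c.png

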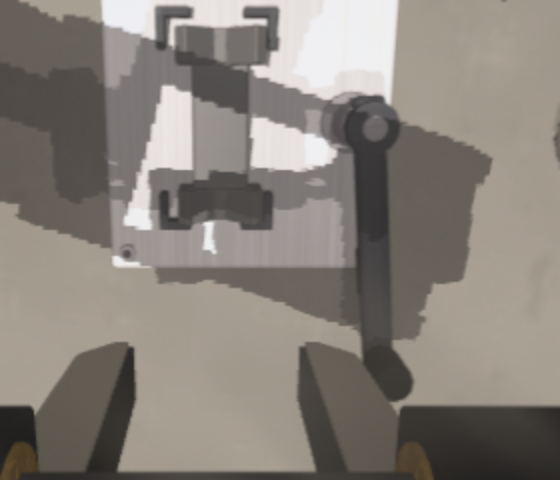

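The saddle sits between the four angles (crop 175–270, 25–230) and its top is at z=0.044, so it is flat. Next is the cartridge.

```bash
python3 -m pendant '[[-1,-4,0,0,0,1,77],[-3,-9,0,0,0,2,77],[-5,-15,0,0,0,3,77],[-7,-20,0,0,0,4,77],[-9,-25,0,0,0,4.8,77],[-10,-28.8,0,0,0,4.8,77],[-10,-28.8,0,0,0,4.8,77],[-10,-28.8,0,0,0,4.8,77]]'
python3 - <<'E'
from h import *
np.set_printoptions(precision=4,suppress=True)
f=pickle.load(open("pics/w5.pkl","rb"));C=cloud(f);Z=C[...,2]
m=(Z>.027)&(Z<.055)&(np.linalg.norm(C[...,:2]-[.533,.0583],axis=2)<.058)&(C[...,0]<.572)
print("saddle",m.sum(),cv2.minAreaRect((C[m][:,:2]*1000).astype(np.float32)))
f=grab("wrist","w6");tp=f["s"]["tool_pos"];print(tp)
C=cloud(f);Z=C[...,2]
m=((Z>.01)&(Z<.06)&(np.linalg.norm(C[...,:2]-[.433,-.287],axis=2)<.1)).astype(np.uint8)
c=max(cv2.findContours(m,0,1)[0],key=cv2.contourArea);k=np.zeros_like(m);cv2.drawContours(k,[c],-1,1,-1)
q=C[(k>0)&(m>0)];print(len(q),np.percentile(q[:,2],[5,50,98]),cv2.minAreaRect((q[:,:2]*1000).astype(np.float32)),cv2.boundingRect(c))
b=(Z<.1)&(k>0)&(m>0)&(Z>.03);q2=C[b];print("body",cv2.minAreaRect((q2[:,:2]*1000).astype(np.float32)),cv2.fitLine((q2[:,:2]*1000).astype(np.float32),2,0,.01,.01).ravel())
cv2.imwrite("pics/w6c.png",cv2.resize(f["img"][60:300,200:480,::-1],None,fx=2,fy=2))
E
```

```text
t: 10.35
tool_pos: [0.4324, -0.2839, 0.2142]
tool_rot: [0.638, 0.77, 0.001, -0.002]
wrist_force: [0.4, 0.3, 0.8]
width: 0.7
grasp_force: 0.0
saddle 3305 ((533.5713500976562, 56.67214584350586), (45.43174743652344, 99.52125549316406), 6.221152305603027)
[ 0.4324 -0.2839  0.2142]
4502 [0.0246 0.0376 0.0437] ((433.95758056640625, -290.8436279296875), (48.07766342163086, 164.1908416748047), 9.65404987335205) (306, 106, 45, 145)
body ((432.37384033203125, -286.02752685546875), (39.22474670410156, 144.11338806152344), 9.970073699951172) [   0.1734   -0.9849  432.9099 -287.784 ]
```

View pics/w6c.png

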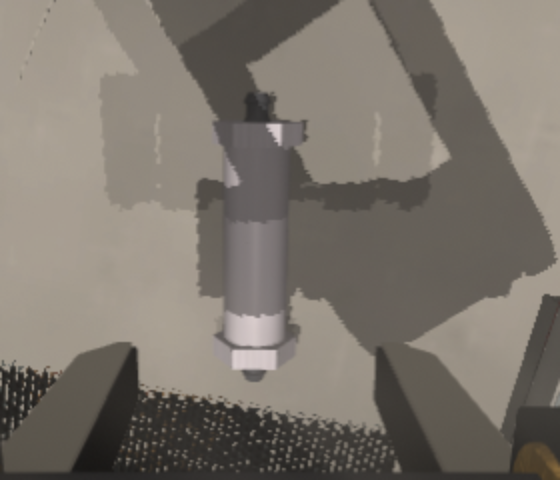

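The cartridge is fully in view, from crop (262,92) to (254,378), and lies in line with the open fingers.

```bash
python3 -m pendant '[[0.15,-0.65,-5,0,0,-0.9,77],[0.15,-0.65,-10,0,0,-0.9,77],[0.15,-0.65,-14,0,0,-0.9,77],[0.15,-0.65,-17.5,0,0,-0.9,77],[0.15,-0.65,-20,0,0,-0.9,77],[0.15,-0.65,-20.8,0,0,-0.9,77],[0.15,-0.65,-20.8,0,0,-0.9,77],[0.15,-0.65,-20.8,0,0,-0.9,77]]' 35
python3 -m pendant '[[0,0,0,0,0,0,255],[0,0,0,0,0,0,255],[0,0,0,0,0,0,255],[0,0,0,0,0,0,255],[0,0,2,0,0,0,255],[0,0,5,0,0,0,255],[0,0,8,0,0,0,255],[0,0,8,0,0,0,255]]'
```

```text
t: 11.4
tool_pos: [0.4351, -0.2921, 0.0088]
tool_rot: [0.643, 0.766, -0.0, 0.001]
wrist_force: [-0.1, 0.0, 0.2]
width: 0.7
grasp_force: 0.0
t: 12.4
tool_pos: [0.4353, -0.293, 0.0893]
tool_rot: [0.644, 0.765, -0.0, 0.002]
wrist_force: [-0.6, -0.3, -2.9]
width: 0.383
grasp_force: 35.0
```

```bash
python3 -m pendant '[[1,3,3,0,0,-1,255],[2.5,9,6,0,0,-2,255],[4.5,15,6,0,0,-3,255],[6,21,6,0,0,-3.7,255],[8,27,6,0,0,-3.7,255],[9.5,32,6,0,0,-3.7,255],[9.8,34.8,6,0,0,-3.7,255],[9.8,34.8,6,0,0,-3.7,255]]'
python3 -m pendant '[[0,0,0,0,0,0,255],[0,0,-1,0,0,0,255],[0,0,-2,0,0,0,255],[0,0,-4,0,0,0,255],[0,0,-6,0,0,0,255],[0,0,-7,0,0,0,255],[0,0,-7,0,0,0,255],[0,0,-7,0,0,0,255]]'
```

```text
t: 13.4
tool_pos: [0.5311, 0.0583, 0.1455]
tool_rot: [0.667, 0.745, -0.001, -0.001]
wrist_force: [-0.5, -0.3, -2.8]
width: 0.379
grasp_force: 35.0
t: 14.4
tool_pos: [0.5327, 0.0559, 0.0782]
tool_rot: [0.668, 0.744, 0.0, 0.0]
wrist_force: [0.1, -0.1, -3.0]
width: 0.375
grasp_force: 35.0
```

```bash
python3 - <<'E'
from h import *
np.set_printoptions(precision=4,suppress=True)
f=grab("wrist","w7");tp=f["s"]["tool_pos"];C=cloud(f)
M=R.from_quat(f["s"]["tool_rot"]).as_matrix();Q=(C-tp)@M
print(tp)
m=(C[...,2]>.075)&(C[...,2]<.125)&(abs(Q[...,1])<.03)&(Q[...,0]>.03)&(Q[...,0]<.12)
q=Q[m];print(m.sum(),np.percentile(q,[0.5,50,99.5],axis=0))
# collar: wide part
x=q[:,0]
for a in np.arange(.04,.09,.002):
    s=q[(x>=a)&(x<a+.002)]
    if len(s)>4: print(round(a,3),len(s),s[:,1].min().round(4),s[:,1].max().round(4),s[:,2].min().round(4))
E
```

```text
[0.5327 0.0559 0.0782]
8672 [[ 0.0303 -0.0226 -0.0363]
 [ 0.0564  0.0005 -0.0302]
 [ 0.0825  0.0238 -0.0078]]
0.04 334 -0.0168 0.0181 -0.0331
0.042 340 -0.0167 0.0183 -0.0333
0.044 348 -0.0166 0.0181 -0.0331
0.046 340 -0.0165 0.018 -0.033
0.048 350 -0.0172 0.0179 -0.0336
0.05 361 -0.017 0.0178 -0.0335
0.052 356 -0.0169 0.0176 -0.0332
0.054 275 -0.0168 0.0176 -0.0335
0.056 418 -0.0237 0.0246 -0.0367
0.058 504 -0.0237 0.0244 -0.0369
0.06 517 -0.0235 0.0245 -0.0369
0.062 509 -0.0234 0.0243 -0.0369
0.064 523 -0.0235 0.0248 -0.0374
0.066 571 -0.0237 0.0247 -0.0367
0.068 449 -0.0236 0.0246 -0.0364
0.07 131 -0.0058 0.0068 -0.0217
0.072 135 -0.0054 0.0063 -0.021
0.074 134 -0.0054 0.0063 -0.0216
0.076 126 -0.0057 0.0072 -0.0223
0.078 143 -0.0067 0.0076 -0.0232
0.08 135 -0.0057 0.0067 -0.0213
0.082 70 -0.0048 0.0058 -0.0203
```

```bash
python3 -m pendant '[[0.1,-0.05,-0.5,0,0,0,255],[0.1,-0.05,-1.5,0,0,0,255],[0.1,-0.05,-2.3,0,0,0,255],[0.1,-0.05,-3,0,0,0,255],[0.1,-0.05,-3.5,0,0,0,255],[0.1,-0.05,-3.8,0,0,0,255],[0.1,-0.05,-3.8,0,0,0,255],[0.1,-0.05,-3.8,0,0,0,255]]'
```

```text
t: 15.45
tool_pos: [0.5333, 0.0557, 0.0399]
tool_rot: [0.668, 0.744, 0.0, 0.0]
wrist_force: [0.1, -0.4, -1.7]
width: 0.38
grasp_force: 35.0
```

```bash
python3 -m pendant '[[0,0,-0.1,0,0,0,255],[0,0,-0.1,0,0,0,90],[0,0,-0.1,0,0,0,90],[0,0,-0.1,0,0,0,90],[0,0,4,0,0,0,90],[0,0,9,0,0,0,90],[0,-3,14,0,0,0,90],[0,-6,18,0,0,0,90]]'
python3 - <<'E'
from h import *
np.set_printoptions(precision=4,suppress=True)
f=grab("wrist","w8");tp=f["s"]["tool_pos"];print(tp,f["s"]["qd"].round(2))
C=cloud(f);Z=C[...,2]
m=(Z>.05)&(Z<.08)&(np.linalg.norm(C[...,:2]-[.533,.057],axis=2)<.09)&(C[...,0]<.575)
print(cv2.minAreaRect((C[m][:,:2]*1000).astype(np.float32)),np.percentile(Z[m],[50,98]))
cv2.imwrite("pics/w8c.png",cv2.resize(f["img"][40:300,200:500,::-1],None,fx=2,fy=2))
E
```

```text
t: 16.45
tool_pos: [0.5335, -0.0047, 0.222]
tool_rot: [0.667, 0.745, 0.001, 0.001]
wrist_force: [0.8, 0.2, -0.5]
width: 0.647
grasp_force: 0.0
[ 0.5335 -0.0047  0.222 ] [-0.46 -0.24 -0.47 -0.    0.72 -0.45]
((533.8377685546875, 57.07445526123047), (48.394378662109375, 163.6112060546875), 5.77144193649292) [0.0688 0.0746]
```

View pics/w8c.png

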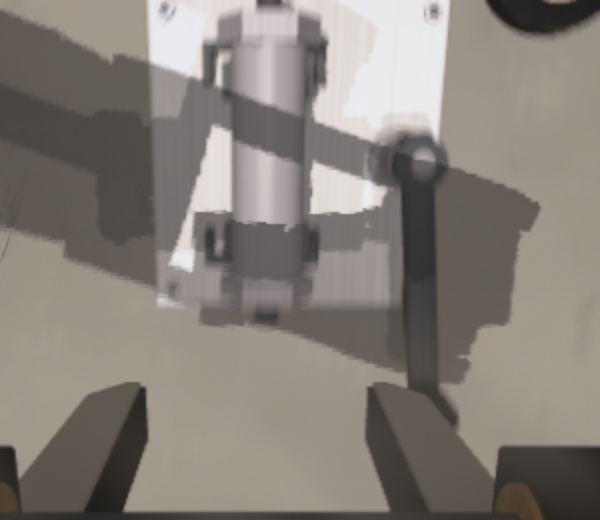

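The cartridge lies in both Vs with its collars outside the angles. The knob is at crop (440,405), partly behind the right finger.

```bash
python3 -m pendant '[[3,-2,0,0,0,1,110],[6,-4,0,0,0,2,140],[9,-5,0,0,0,3.9,140],[9.7,-5,-2,0,0,3.9,140],[9.7,-5,-4,0,0,3.9,140],[9.7,-5,-4,0,0,3.9,140],[9.7,-5,-4,0,0,3.9,140],[9.7,-5,-4,0,0,3.9,140]]' 60
python3 - <<'E'
from h import *
np.set_printoptions(precision=4,suppress=True)
f=grab("wrist","w9");tp=f["s"]["tool_pos"];print(tp,f["s"]["qd"].round(2))
C=cloud(f);Z=C[...,2]
k=(Z>.08)&(Z<.1)&(np.linalg.norm(C[...,:2]-[.63,-.054],axis=2)<.03)
q=C[k];print(k.sum(),cv2.minEnclosingCircle((q[:,:2]*1000).astype(np.float32)),np.percentile(q[:,2],[5,50,95]))
h=(Z>.045)&(Z<.12)&(np.linalg.norm(C[...,:2]-[.6076,.0653],axis=2)<.018);print("hub",C[h].mean(0),Z[h].max())
E
```

```text
t: 17.5
tool_pos: [0.6304, -0.0542, 0.1807]
tool_rot: [0.642, 0.767, 0.0, 0.001]
wrist_force: [0.1, 0.2, -0.6]
width: 0.451
grasp_force: 0.0
[ 0.6304 -0.0542  0.1807] [-0.    0.   -0.01 -0.    0.   -0.  ]
483 ((630.9293212890625, -54.41941452026367), 9.996986389160156) [0.0842 0.0906 0.0918]
hub [0.6067 0.0639 0.0658] 0.07178123671777104
```

```bash
python3 -m pendant '[[0,0,-4,0,0,0,140],[0,0,-8,0,0,0,140],[0,0,-10.5,0,0,0,140],[0,0,-11.7,0,0,0,140],[0,0,-11.7,0,0,0,140],[0,0,-11.7,0,0,0,255],[0,0,-11.7,0,0,0,255],[0,0,-11.7,0,0,0,255]]' 60
python3 -m pendant '[[0,0,0,0,0,0,255],[0,0,0.5,0,0,0,255],[0,0,1,0,0,0,255],[0,0,2,0,0,0,255],[0,0,3,0,0,0,255],[0,0,3.8,0,0,0,255],[0,0,3.8,0,0,0,255],[0,0,3.8,0,0,0,255]]'
```

```text
t: 18.55
tool_pos: [0.6307, -0.0546, 0.0636]
tool_rot: [0.642, 0.767, 0.0, 0.001]
wrist_force: [-0.2, -1.6, 0.7]
width: 0.203
grasp_force: 60.0
t: 19.55
tool_pos: [0.63, -0.0539, 0.1004]
tool_rot: [0.642, 0.767, 0.0, -0.0]
wrist_force: [0.3, 2.9, -7.8]
width: 0.204
grasp_force: 60.0
```

```bash
python3 - <<'E'
import numpy as np
r=np.array([2.37,-11.96]);rot=lambda a:np.array([[np.cos(a),-np.sin(a)],[np.sin(a),np.cos(a)]])
for s in (0,46):
    p0=rot(np.radians(-s))@r
    print([(round(float(d[0]),1),round(float(d[1]),1),-a) for a in (6,12,18,24,30,36,42,46) for d in [rot(np.radians(-s-a))@r-p0]])
E
```

```text
[(-1.3, -0.2, -6), (-2.5, -0.2, -12), (-3.8, -0.1, -18), (-5.1, 0.1, -24), (-6.3, 0.4, -30), (-7.5, 0.9, -36), (-8.6, 1.5, -42), (-9.3, 1.9, -46)]
[(-1.0, 0.8, -6), (-1.9, 1.7, -12), (-2.8, 2.6, -18), (-3.5, 3.7, -24), (-4.1, 4.8, -30), (-4.6, 6.0, -36), (-4.9, 7.2, -42), (-5.1, 8.1, -46)]
```

```bash
python3 -m pendant '[[-1.3,-0.2,0,0,0,-6,255],[-2.5,-0.2,0,0,0,-12,255],[-3.8,-0.1,0,0,0,-18,255],[-5.1,0.1,0,0,0,-24,255],[-6.3,0.4,0,0,0,-30,255],[-7.5,0.9,0,0,0,-36,255],[-8.6,1.5,0,0,0,-42,255],[-9.3,1.9,0,0,0,-46,255]]'
```

```text
t: 20.55
tool_pos: [0.5372, -0.0353, 0.1007]
tool_rot: [0.891, 0.453, 0.0, 0.0]
wrist_force: [3.3, 3.0, -6.5]
width: 0.208
grasp_force: 60.0
```

```bash
python3 -m pendant '[[-1,0.8,0,0,0,-6,255],[-1.9,1.7,0,0,0,-12,255],[-2.8,2.6,0,0,0,-18,255],[-3.5,3.7,0,0,0,-24,255],[-4.1,4.8,0,0,0,-30,255],[-4.6,6,0,0,0,-36,255],[-4.9,7.2,0,0,0,-42,255],[-5.1,8.1,0,0,0,-46,255]]'
```

```text
t: 21.55
tool_pos: [0.4862, 0.0453, 0.1007]
tool_rot: [0.998, 0.069, 0.0, 0.001]
wrist_force: [0.7, -1.8, -8.9]
width: 0.202
grasp_force: 60.0
```

```bash
python3 -m pendant '[[0,0.2,-0.3,0,0,-1,255],[0,0.2,-0.6,0,0,-1,255],[0,0.2,-0.9,0,0,-1,255],[0,0.2,-1.2,0,0,-1,255],[0,0.2,-1.4,0,0,-1,255],[0,0.2,-1.5,0,0,-1,255],[0,0.2,-1.5,0,0,-1,255],[0,0.2,-1.5,0,0,-1,255]]'
```

```text
t: 22.55
tool_pos: [0.4859, 0.0474, 0.0862]
tool_rot: [0.998, 0.062, -0.0, 0.0]
wrist_force: [-4.3, -2.1, 1.0]
width: 0.203
grasp_force: 60.0
```

```bash
python3 -m pendant '[[0,0,0,0,0,0,140],[0,0,0,0,0,0,140],[0,0,0,0,0,0,140],[0,0,2,0,0,0,140],[0,0,5,0,0,0,140],[0,0,10,0,0,0,140],[0,-4,14,0,0,0,140],[0,-10,18,0,0,0,140]]'
python3 -m pendant '[[-2,-4,2,0,0,8,140],[-4,-8,4,0,0,16,140],[-5,-10,6,0,0,26,140],[-5,-10,6,0,0,36,140],[-5,-10,6,0,0,46,140],[-5,-10,6,0,0,56,140],[-5,-10,6,0,0,66,140],[-5,-10,6,0,0,76,140]]'
python3 - <<'E'
from h import *
f=grab("wrist","w10");print(f["s"]["tool_pos"]);C=cloud(f);Z=C[...,2]
k=(Z>.1)&(Z<.125)&(np.linalg.norm(C[...,:2]-[.486,.047],axis=2)<.04)
q=C[k];print(k.sum(),q.mean(0),np.median(q[:,2]))
m=(Z>.05)&(Z<.079)&(np.linalg.norm(C[...,:2]-[.533,.057],axis=2)<.09)&(C[...,0]<.57)&(abs(C[...,1]-.057)>.02)
print(cv2.minAreaRect((C[m][:,:2]*1000).astype(np.float32)))
E
```

```text
t: 23.55
tool_pos: [0.4868, -0.0445, 0.2625]
tool_rot: [0.998, 0.063, 0.001, 0.0]
wrist_force: [1.0, -0.8, 0.5]
width: 0.452
grasp_force: 0.0
t: 24.55
tool_pos: [0.4365, -0.1443, 0.3205]
tool_rot: [0.747, 0.665, 0.0, 0.0]
wrist_force: [-0.0, 0.4, -1.0]
width: 0.451
grasp_force: 0.0
[ 0.43646542 -0.14433978  0.32050563]
0 [nan nan nan] nan
((540.78759765625, 5.907154083251953), (60.71975326538086, 47.20304489135742), 87.92768859863281)<stdin>:4: RuntimeWarning: Mean of empty slice.
  ret = um.true_divide(
  return _methods._mean(a, axis=axis, dtype=dtype,
  ret = ret.dtype.type(ret / rcount)
```

View pics/w10.png

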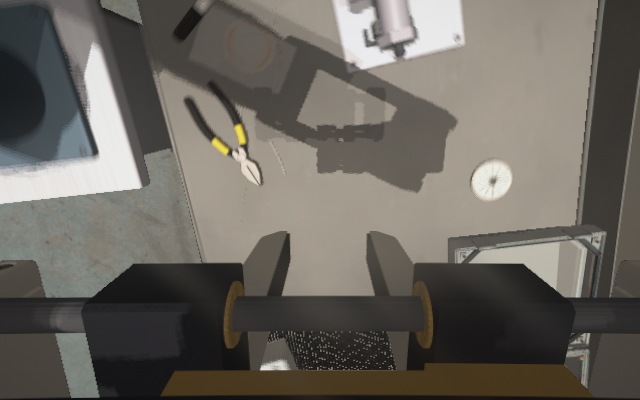

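The cradle is cut off at the top edge, around (400,30), because the camera backed off too far. I'll move forward and check by depth.

```bash
python3 -m pendant '[[2,3,0,0,0,0,140],[5,8,0,0,0,0,140],[8,12,0,0,0,0,140],[8,12,0,0,0,0,140],[8,12,0,0,0,0,140],[8,12,0,0,0,0,140],[8,12,0,0,0,0,140],[8,12,0,0,0,0,140]]'
python3 - <<'E'
from h import *
f=grab("wrist","w11");print(f["s"]["tool_pos"]);C=cloud(f);Z=C[...,2]
k=(Z>.1)&(Z<.125)&(np.linalg.norm(C[...,:2]-[.486,.047],axis=2)<.04)
q=C[k];print("knob",k.sum(),q.mean(0).round(4),np.median(q[:,2]))
p=np.median(q,0)[:2]-[.607,.065];print("turn",np.arctan2(p[1],p[0])%(2*np.pi)-np.radians(186))
D=(C[...,:2]-[.5336,.0567])@R.from_euler('z',6,degrees=True).as_matrix()[:2,:2]
m=(Z>.055)&(Z<.085)&(abs(D[...,1])<.1)&(abs(D[...,0])<.032)&(abs(D[...,1])>.03)
d=D[m];print("cart extents x,y",d.min(0).round(4),d.max(0).round(4),cv2.minAreaRect((d*1000).astype(np.float32)))
b=abs(D[...,1])<.05;print("body top",np.median(Z[m&b&(abs(D[...,0])<.003)]))
s=(Z>.035)&(Z<.05)&(abs(D[...,1])<.06)&(abs(D[...,0])<.03);print("saddle z",np.median(Z[s]),D[s].min(0),D[s].max(0))
E
```

```text
t: 25.6
tool_pos: [0.516, -0.0251, 0.3205]
tool_rot: [0.749, 0.663, 0.0, 0.0]
wrist_force: [-0.6, -0.4, -0.6]
width: 0.451
grasp_force: 0.0
[ 0.51598329 -0.02505797  0.32052817]
knob 261 [0.485  0.0482 0.1118] 0.11203863090669391
turn 0.03221730990898619
cart extents x,y [-0.023  -0.0813] [0.0238 0.0824] ((0.3799724578857422, 0.5807113647460938), (46.769954681396484, 163.69639587402344), 0.007974231615662575)
body top 0.07068104597683783
saddle z 0.041998478396286454 [-0.02294139 -0.05456827] [0.02302665 0.05615707]
```

Knob top at 112 mm means lift 0.022. Turn is about 0.03 rad and the cartridge is centred, so I'm handing in.

```bash
python3 -c "
from workcell import bot
print(bot.close_job())"
```

```text
the job is handed in; nothing more can be done
None
```

The saddle is in the nest, the cartridge lies in its V blocks and the clamp is down on it (measured lift about 0.022 m, turn about 0.03 rad); the job was handed in at about 26 s, but no verdict came back.

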